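Set the lock ring of a hub fixture with a pin spanner

TASK

Set the blue lock ring on the hub fixture: swing the red clamp lever fully open, engage both pins of the orange-handled pin spanner in the ring's two holes, and turn the ring clockwise (seen from above) until its yellow mark lines up with the yellow mark on the housing. Then stand the spanner back on the bench, pins down and clear of the fixture, and swing the red lever fully closed again to clamp the ring. Turn the ring only with the spanner's two pins and only while the lever is open, and leave the wheels, motor and battery pack around it where they are.

Things in the scene. Friction and masses are not known exactly. Their poses are not given: they have to be found in the camera images.
- fixture: hub fixture, fixed to the bench: dark base plate 150 x 130 x 12 mm (x -65 to 85, y -65 to 65), grey housing 82 mm wide (flared to 98 mm below z 24), 53 mm high, clamp lugs on its +x side (x 30 to 68, y -23 to 46, z 24 to 52), grey index block on its -y side (y -40 to -70, top z 68). Origin on the bench surface on the ring's upright axis; z up. It stands at a different place and yaw each time
- ring_top (a point): centre of the lock ring's flat top face, 70 mm above the bench, on the ring's upright axis; turns with it. Ring: blue metal, 92 mm across, 16 mm thick, with a steel stub 23 mm wide standing 10 mm above its centre. Its two blind holes, 12.5 mm wide with a 1.5 mm chamfer and 12 mm deep, lie at y = +30 mm and y = -30 mm of this frame (60 mm apart); the yellow mark lies outside the hole at -y
- ring_mark (a point): yellow mark on the ring's top, 43 mm from the axis on the ring's -y side
- housing_mark (a point): fixed yellow mark on top of the index block, 59.5 mm from the ring's axis on the fixture's -y side, 68 mm above the bench
- ring (a joint): angle of the lock ring (rad), positive counter-clockwise seen from above; 0 = yellow marks in line. It starts at 0.5 to 0.95 and must be turned clockwise to 0. Friction holds it wherever it is left (about 0.35 N m); stops only at -0.7 and 1.6
- lever (a joint): angle of the red cam lever (rad): 0 = closed (its stop; it points to 150 degrees from the fixture's +x toward +y), growing clockwise seen from above as it opens, 1.75 = fully open stop. It swings level and stays where it is left (friction about 0.15 N m)
- lever_pivot (a point): upright pivot axis of the red lever, at lever mid-height, 46 mm above the bench; in the fixture's frame x 52, y 65 mm
- lever_grip (a point): point to take hold of the red lever, 75 mm from its pivot, at mid-height (46 mm above the bench). The lever is a bar 12 mm wide and 22 mm high (z 35 to 57 mm), with a 17 mm round end centred 92 mm from the pivot (so hold it no farther out than the grip point); x of this frame points from the pivot outward along the lever
- spanner_grip (a point): centre of the spanner's orange handle at the place to hold it, near its balance point, 34 mm above the bench as it stands. Handle: bar 16 mm wide, 18 mm high, 56 to 152 mm behind the head centre. Spanner axes: x from handle toward head, z up. The head centre lies 85 mm ahead (+x) of this point, the pin tips 34 mm below it
- spanner_head (a point): mid-point between the tips of the spanner's two pins (on the bench as it stands). The head is an open half ring of steel, 14 to 24 mm above the pin tips, open away from the handle
- pin_left (a point): tip of the pin at +y of the spanner's frame: 30 mm from the head centre; pin 8 mm thick, tapered tip, 14 mm long, pointing down
- pin_right (a point): tip of the other pin, 30 mm from the head centre at -y
- spanner: the pin spanner, 190 mm long, about 0.16 kg; origin and axes those of point spanner_head. It stands on its two pins and on a rubber foot at the handle's far end (a post 16 mm wide, 143.5 mm behind the head centre, reaching as low as the pin tips)
- wheel: bystander: dark green wheel 100 mm across, 22 mm thick, lying flat; origin at the centre of its underside
- battery: bystander: black battery pack 47 x 89 x 30 mm; origin at the centre of its underside
- omni: bystander: grey and black omni wheel 64 mm across, 25 mm thick, lying flat; origin at the centre of its underside
- motor: bystander: small grey gear motor 26 x 69 x 32 mm; origin at the centre of its underside

How it is judged:
By the outcome, as a careful person would: the job done as asked, in the order asked, and still so for the second after the job is handed in, with the robot touching nothing.
It also fails if it takes over 72 s, if anything falls off the work surface, if the arm or the gripper's body presses on something with over 40 N, if the wrist force passes 120 N, or if a joint passes its speed limit or range.

ROBOT

A 7-joint arm with a two-finger parallel gripper is mounted at the origin on the work surface; the furniture and walls round the work are solid. World frame = base frame: x ahead of the robot, y to its left, z up, the work surface at z = 0. Lengths are in m, angles in rad, forces in N, time in s.
With the tool pointing down it reaches from about 0.425 to 0.925 m from the base axis. Payload 6.8 kg.
Tool frame: the origin (TCP) lies at the very end of the fingers, on their centre line; the grasp point (between the pads) lies 19 mm behind it; z points along the fingers, y is the line along which they close (so a half turn about z gives the same grasp; the last joint's range is limited). The gripper opens to 85 mm and grips with 20 to 120 N. Pads are 22 mm wide; open, the fingers measure 114 mm over their backs; the gripper's body (76 mm by 85 mm) begins 54 mm behind the grasp point. The pads swing forward as they close: fully open they stand 13 mm farther back than shut.
Start: joints at [1.043, 0.477, 0.022, 1.555, -0.011, 1.109, -0.083], TCP at [0.275, -0.616, 0.231] pointing down, gripper open.
Joint ranges: [-2.96, 2.96], [-0.34, 2.1], [-1.41, 1.46], [0.24, 2.44], [-1.37, 4.51], [0.17, 1.92], [-2.96, 2.96]. Speed limits (rad/s): [2.39, 2.39, 3.14, 3.14, 3.14, 3.14, 3.14].

INTERFACE

Orientations are given as a unit quaternion [w, x, y, z].
In Python, from station import telemetry, viewer, job, search_frame, cut_out gives the robot as it stands. The module is installed in compiled form; this text tells all that it offers.
- The arm moves only by the shell command python3 -m crank 'ROWS' [FORCE]. ROWS is JSON, a list of rows, each an object with "delta_rot": the turn, a rotation vector about the tool's x, y, z in degrees, a list of three; "xyz": the shift along the tool's x, y, z in m, a list of three; "fingers": the gripper command: -1 is fully open, 1 is shut, values between are in proportion. In form: [{"delta_rot": [ax, ay, az], "xyz": [dx, dy, dz], "fingers": fingers}, ...]. A call has 1 to 10 rows; each row is the pose to reach, as a shift and turn from the pose commanded when the call began, along the tool's axes at that moment; what a row does not reach only later rows make up. A row lasts 1/10 s, in which the tool goes at most 50 mm and 8.59 degrees, less where a joint would pass 70% of its speed; a pose out of reach is approached as far as the arm can. A call with a gripper value outside its range is refused whole. The fingers move at their own pace and stop on an object; FORCE is the grip in N (left out, the last holds). Time passes only in rows, so rows that repeat a pose let the fingers close. It gives the time, the measured TCP pose, the force, the opening and the grip force at its end, in the units of the state.
- telemetry.get_obs(): the state, without advancing time (a new reading comes with each control period).
- viewer.read_camera(name): name is "scene" or "top" or "wrist"; returns a dict with "img" (384x512x3 uint8, red, green, blue), "fx", "fy", "cx", "cy" (pixels), "k1" (the pictures are not rectified: a ray, as slopes to the right and down, at radius r is drawn at 1 + k1 r^2 times it, then the intrinsics apply), "origin" and "rotation" of the camera in the world. Camera axes: x right, y up, looking along -z (the intrinsics and any distortion apply to the point x, -y, -z); pixel columns grow to the right and rows downward; lengths in m; the calibration is good to about 2 mm. A picture is of the moment at which its call begins. There is no depth.
- job.hand_in(): hands the job in; it is judged then, once.
Trained networks look in the newest picture that a camera, given by its name, has taken for a name from the list of things; names that differ only in an ending like _2 or _b are one class to them, and where a whole thing is asked for, a point or a joint stands for the part that bears it (a point fixed in the world has none). Each returns a list of dicts, best first, with "score" (0 to 1); they miss things now and then, are a little off and sometimes report something else, mostly with a low value. They report only what shows in the picture. A call takes as long as a camera call.
- search_frame(camera, thing): "pixel" ([column, row] in pixels, amid what is visible of it).
- cut_out(camera, thing): "pixels" (384x512 bool, what is visible of it) and "pixel" ([column, row] in pixels, amid what is visible of it).
The state is a dict: "t": time; "q": joint angles; "joint_vel": joint speeds; "joint_torque": joint torques, N m; "eef_pos": TCP position; "tool_rot": TCP orientation; "contact_force": force on the tool from outside, world axes, zero at the start; "torque": the same for the moment, N m; "gripper_width": opening from 0.0 (shut) to 1.0 (fully open); "grasp_force": force on a finger pad.
Only numpy, scipy, OpenCV 4.12 (cv2) and the standard library are available. Lean on these libraries where they do the work, as an engineer would, in place of code of your own. Each camera call takes 0.05 s, during which the arm holds its last target. There are 200 camera calls.

## Working session

There is one attempt and no reset: what is moved stays moved. The work goes in short steps, Python scripts to look and compute and a shell command to move; the robot and the scene stay as the last step left them, time stands still between calls to the robot, and variables do not carry over. Pictures are saved under pics/ and viewed, at most 10 in all, crops included, and the job is handed in when it is done.

```bash
mkdir -p pics
cat > h.py <<'E'
import numpy as np, cv2
from station import telemetry, viewer, job, search_frame, cut_out
from scipy.spatial.transform import Rotation as R
def cam(n): return viewer.read_camera(n)
def ray(c,px):
    u=np.array([(px[0]-c['cx'])/c['fx'],(px[1]-c['cy'])/c['fy']]); s=u.copy()
    for _ in range(20): s=u/(1+c['k1']*(s@s))
    Rm=np.array(c['rotation']); Rm=Rm if Rm.shape==(3,3) else R.from_quat(np.roll(Rm,-1)).as_matrix()
    return np.array(c['origin']),Rm@np.array([s[0],-s[1],-1])
def onz(c,px,z):
    o,d=ray(c,px); return o+d*(z-o[2])/d[2]
def proj(c,p):
    Rm=np.array(c['rotation']); Rm=Rm if Rm.shape==(3,3) else R.from_quat(np.roll(Rm,-1)).as_matrix()
    q=Rm.T@(np.array(p)-np.array(c['origin'])); s=np.array([q[0],-q[1]])/-q[2]; s=s*(1+c['k1']*(s@s))
    return [c['cx']+c['fx']*s[0],c['cy']+c['fy']*s[1]]
E
python3 - <<'E'
from h import *
ims=[]
Z=dict(ring_top=.07,ring_mark=.07,housing_mark=.068,lever_pivot=.057,lever_grip=.057,spanner_grip=.043,spanner_head=.02,pin_left=.02,pin_right=.02,wheel=.022,battery=.03,omni=.025,motor=.032,fixture=.05)
for n in ['top','scene']:
    c=cam(n); ims.append(c['img']); print(n,c['origin'],c['k1'],c['fx'])
    cv2.imwrite(f'pics/{n}0.png',cv2.resize(c['img'][:,:,::-1],(800,600),interpolation=cv2.INTER_CUBIC))
    for t,z in Z.items():
        r=search_frame(n,t)
        print(t,[(round(x['score'],2),np.round(x['pixel']).tolist(),onz(c,x['pixel'],z)[:2].round(3).tolist()) for x in r[:2]])
print(telemetry.get_obs())
E
```

```text
top [0.40282041 0.01839772 1.31430445] 0.02701949064280695 369.34574278774534
ring_top [(0.72, [230.0, 214.0], [0.496, 0.079])]
ring_mark [(0.97, [228.0, 209.0], [0.513, 0.084]), (0.74, [317.0, 203.0], [0.529, -0.216])]
housing_mark [(0.67, [229.0, 211.0], [0.506, 0.082])]
lever_pivot [(0.6, [229.0, 209.0], [0.512, 0.082])]
lever_grip [(0.57, [206.0, 203.0], [0.536, 0.159])]
spanner_grip [(0.51, [320.0, 208.0], [0.513, -0.23])]
spanner_head [(0.75, [317.0, 206.0], [0.522, -0.225])]
pin_left [(0.66, [317.0, 204.0], [0.527, -0.224])]
pin_right [(0.82, [318.0, 208.0], [0.514, -0.227])]
wheel [(0.67, [292.0, 140.0], [0.763, -0.143]), (0.16, [176.0, 253.0], [0.366, 0.269])]
battery [(0.56, [176.0, 254.0], [0.362, 0.268]), (0.41, [230.0, 211.0], [0.51, 0.082])]
omni [(0.52, [322.0, 137.0], [0.77, -0.254])]
motor [(0.43, [153.0, 185.0], [0.602, 0.349])]
fixture [(0.97, [232.0, 210.0], [0.509, 0.075])]
scene [-0.37584275  0.46305578  0.73660205] -0.10500165983267534 398.9620568796463
ring_top [(0.44, [331.0, 195.0], [0.446, -0.197])]
ring_mark [(0.67, [243.0, 207.0], [0.499, 0.076])]
housing
[... 743 characters left out ...]
y([ 1.0428772 ,  0.47701313,  0.02239608,  1.55542685, -0.01148415,
        1.10930849, -0.08311721]), 'joint_vel': array([-0.00080559, -0.00092059, -0.00029093, -0.00102022, -0.00095284,
       -0.00045181, -0.00068836]), 'joint_torque': array([-4.02399837e-04, -5.96312749e+01,  1.60615660e+00, -2.81539732e+01,
        1.24088471e-02,  1.67565267e-03,  6.04263093e-06]), 'eef_pos': array([ 0.27512897, -0.61638262,  0.23128766]), 'tool_rot': array([-1.31305486e-05,  9.78052685e-01,  2.08357732e-01, -3.62716009e-06]), 'contact_force': array([ 0.11302158, -0.14524108,  0.32623352]), 'torque': array([ 0.01783684, -0.008084  , -0.01401398]), 'grasp_force': 0.0, 'gripper_width': 0.998611293550776}
```

Run:
```python
import cv2
a=cv2.imread('pics/top0.png') # 800x600 scale 1.5625
a=a[260:400,280:560]; a=cv2.resize(a,(800,400),interpolation=cv2.INTER_CUBIC)
b=cv2.imread('pics/scene0.png')[240:380,300:580]; b=cv2.resize(b,(400,200),interpolation=cv2.INTER_CUBIC)
cv2.imwrite('pics/c1.png',a)
```

```text
(no output)
```

View pics/c1.png

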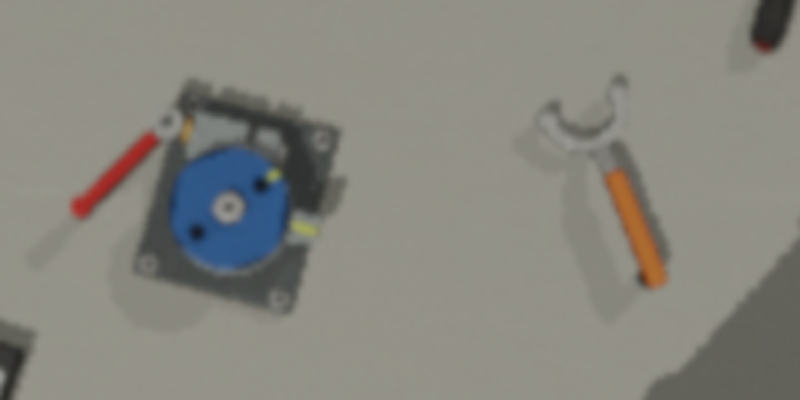

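View pics/scene0.png

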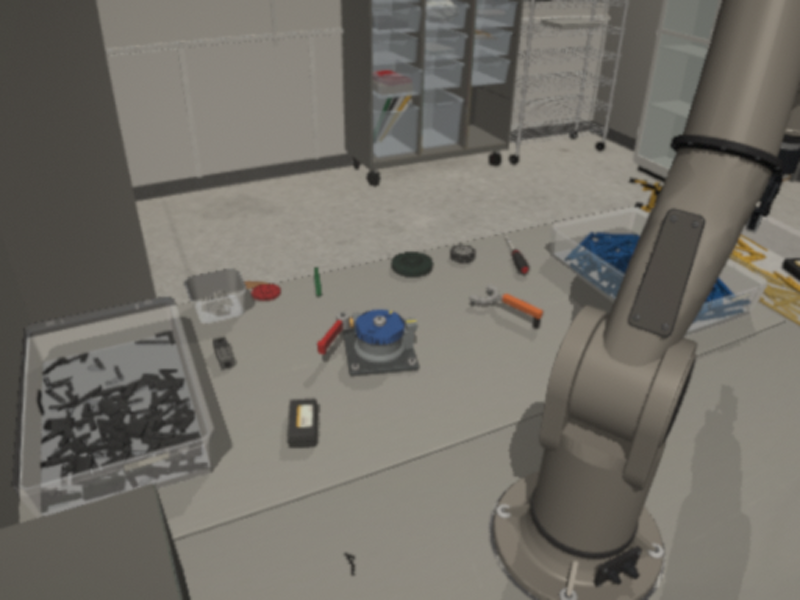

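Run:
```python
from h import *
c=cam('top'); im=c['img']; hsv=cv2.cvtColor(im,cv2.COLOR_RGB2HSV)
def blob(lo,hi,roi,z,nm):
    m=cv2.inRange(hsv,lo,hi); k=np.zeros_like(m); x0,y0,x1,y1=roi; k[y0:y1,x0:x1]=m[y0:y1,x0:x1]
    n,l,s,ce=cv2.connectedComponentsWithStats(k)
    for i in range(1,n):
        if s[i,4]>=3:
            ys,xs=np.nonzero(l==i); P=np.array([onz(c,p,z)[:2] for p in zip(xs,ys)]); m0=P.mean(0); w,v=np.linalg.eigh(np.cov(P.T))
            hull=P[cv2.convexHull(np.stack([xs,ys],1).astype(np.int32),returnPoints=False).ravel()]
            e=cv2.minEnclosingCircle(P.astype(np.float32)) 
            d=v[:,1]; t=(P-m0)@d
            print(nm,s[i,4],m0.round(4),'circ',np.round(e[0],4),round(e[1],4),'axis',np.degrees(np.arctan2(d[1],d[0])).round(1),'ends',(m0+d*t.min()).round(3),(m0+d*t.max()).round(3))
blob((100,120,40),(125,255,255),(200,180,260,240),.07,'ring')
blob((24,80,100),(38,255,255),(200,180,280,240),.069,'yel')
blob((0,150,80),(8,255,255),(185,185,225,225),.057,'lever'); 
blob((8,150,100),(20,255,255),(300,190,340,240),.043,'handle')
```

```text
ring 482 [0.4993 0.0794] circ [0.5005 0.0786] 0.0451 axis 52.4 ends [0.472 0.044] [0.527 0.115]
yel 7 [0.4826 0.0213] circ [0.4823 0.0218] 0.007 axis 74.4 ends [0.481 0.015] [0.485 0.028]
lever 68 [0.5274 0.167 ] circ [0.5271 0.1652] 0.0397 axis 134.4 ends [0.556 0.138] [0.501 0.194]
handle 106 [ 0.4815 -0.234 ] circ [ 0.4819 -0.233 ] 0.0445 axis -160.8 ends [ 0.524 -0.219] [ 0.44  -0.248]
```

```bash
cat >> h.py <<'E'
def rel(p,yaw,tilt=0):
    "tool-frame shift and turn to TCP p (m), tool x at yaw deg, z down (tilt about tool y, deg)"
    o=telemetry.get_obs(); q=np.array(o['tool_rot']); T=R.from_quat(np.roll(q,-1))
    G=R.from_euler('z',yaw,degrees=True)*R.from_euler('x',180,degrees=True)*R.from_euler('y',tilt,degrees=True)
    print('xyz',T.inv().apply(np.array(p)-o['eef_pos']).round(4).tolist(),'rot',np.degrees((T.inv()*G).as_rotvec()).round(2).tolist())
def st():
    o=telemetry.get_obs(); x=R.from_quat(np.roll(o['tool_rot'],-1)).as_matrix()
    print('t',round(o['t'],2),'p',np.round(o['eef_pos'],4),'yaw',round(np.degrees(np.arctan2(x[1,0],x[0,0])),2),'zax',x[:,2].round(3),'F',np.round(o['contact_force'],1),'w',round(o['gripper_width'],3),'g',round(o['grasp_force'],1),'q',np.round(o['q'],2))
E
python3 -c "
from h import *
rel([.515,.175,.231],134)"
```

```text
xyz [0.5416, -0.625, 0.0003] rot [0.0, 0.0, -109.95]
```

```bash
python3 -m crank '[{"delta_rot":[0,0,-110],"xyz":[0.542,-0.625,0],"fingers":-0.3},{"delta_rot":[0,0,-110],"xyz":[0.542,-0.625,0],"fingers":-0.3},{"delta_rot":[0,0,-110],"xyz":[0.542,-0.625,0],"fingers":-0.3},{"delta_rot":[0,0,-110],"xyz":[0.542,-0.625,0],"fingers":-0.3},{"delta_rot":[0,0,-110],"xyz":[0.542,-0.625,0],"fingers":-0.3},{"delta_rot":[0,0,-110],"xyz":[0.542,-0.625,0],"fingers":-0.3},{"delta_rot":[0,0,-110],"xyz":[0.542,-0.625,0],"fingers":-0.3},{"delta_rot":[0,0,-110],"xyz":[0.542,-0.625,0],"fingers":-0.3},{"delta_rot":[0,0,-110],"xyz":[0.542,-0.625,0],"fingers":-0.3},{"delta_rot":[0,0,-110],"xyz":[0.542,-0.625,0],"fingers":-0.3}]'; python3 -c "
from h import *
st();rel([.515,.175,.231],134)"
```

```text
t: 2.55
eef_pos: [0.4206, -0.1361, 0.2318]
tool_rot: [0.001, 0.571, 0.821, -0.0]
contact_force: [1.3, -0.2, -0.2]
gripper_width: 0.648
grasp_force: 0.0
t 2.55 p [ 0.4206 -0.1361  0.2318] yaw 110.33 zax [ 0.001 -0.001 -1.   ] F [ 1.3 -0.2 -0.2] w 0.648 g 0.0 q [ 0.64  0.12 -0.5   2.06  0.07  0.98  0.46]
xyz [0.259, 0.1966, 0.0006] rot [0.03, 0.07, -23.67]
```

```bash
python3 -m crank '[{"delta_rot":[0,0,-23.7],"xyz":[0.259,0.1965,0],"fingers":-0.3},{"delta_rot":[0,0,-23.7],"xyz":[0.259,0.1965,0],"fingers":-0.3},{"delta_rot":[0,0,-23.7],"xyz":[0.259,0.1965,0],"fingers":-0.3},{"delta_rot":[0,0,-23.7],"xyz":[0.259,0.1965,0],"fingers":-0.3},{"delta_rot":[0,0,-23.7],"xyz":[0.259,0.1965,0],"fingers":-0.3},{"delta_rot":[0,0,-23.7],"xyz":[0.259,0.1965,0],"fingers":-0.3},{"delta_rot":[0,0,-23.7],"xyz":[0.259,0.1965,0],"fingers":-0.3},{"delta_rot":[0,0,-23.7],"xyz":[0.259,0.1965,0],"fingers":-0.3},{"delta_rot":[0,0,-23.7],"xyz":[0.259,0.1965,0],"fingers":-0.3}]'
python3 - <<'E'
from h import *
st(); c=cam('wrist'); st(); print(c['origin'],c['fx'],c['k1'])
for n,p in dict(ring=[.499,.079,.07],hm=[.4826,.0213,.068],pivot=[.567,.127,.057],grip=[.515,.181,.057]).items(): print(n,np.round(proj(c,p)))
for t,z in dict(ring_top=.07,ring_mark=.07,housing_mark=.068,lever_pivot=.057,lever_grip=.057).items():
    r=search_frame('wrist',t); print(t,[(round(x['score'],2),np.round(x['pixel']).tolist(),onz(c,x['pixel'],z)[:2].round(4).tolist()) for x in r[:2]])
cv2.imwrite('pics/w1.png',c['img'][:,:,::-1])
E
```

```text
t: 3.45
eef_pos: [0.5162, 0.1726, 0.2311]
tool_rot: [-0.0, 0.393, 0.92, -0.0]
contact_force: [0.7, -0.4, -0.3]
gripper_width: 0.649
grasp_force: 0.0
t 3.45 p [0.5162 0.1726 0.2311] yaw 133.75 zax [-0.001 -0.    -1.   ] F [ 0.7 -0.4 -0.3] w 0.649 g 0.0 q [ 0.14  0.35 -0.71  1.83  0.26  1.06  0.1 ]
t 3.5 p [0.5163 0.1715 0.231 ] yaw 133.64 zax [-0.001 -0.001 -1.   ] F [-0.2 -0.4  0.7] w 0.647 g 0.0 q [ 0.14  0.34 -0.71  1.83  0.26  1.06  0.1 ]
[0.45900691 0.2336854  0.37407559] 340.0364330751032 -0.08608756565851185
ring [180. 219.]
hm [134. 245.]
pivot [264. 225.]
grip [264. 154.]
ring_top [(0.61, [179.0, 216.0], [0.4958, 0.0806])]
ring_mark [(0.81, [182.0, 214.0], [0.4968, 0.0846])]
housing_mark [(0.8, [200.0, 202.0], [0.501, 0.1053])]
lever_pivot []
lever_grip [(0.73, [262.0, 193.0], [0.542, 0.151])]
```

View pics/w1.png

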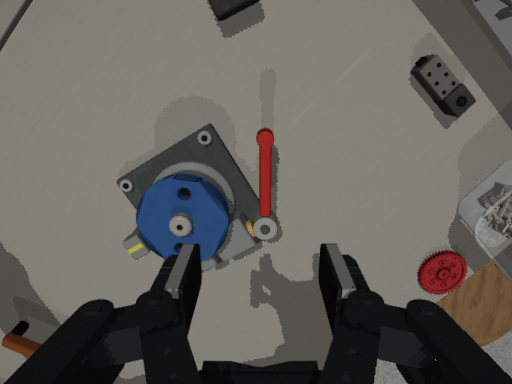

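```bash
cat > m.py <<'E'
from h import *
def blob(c,lo,hi,roi):
    hsv=cv2.cvtColor(c['img'],cv2.COLOR_RGB2HSV); m=cv2.inRange(hsv,lo,hi); k=np.zeros_like(m); x0,y0,x1,y1=roi; k[y0:y1,x0:x1]=m[y0:y1,x0:x1]
    n,l,s,ce=cv2.connectedComponentsWithStats(k); i=1+np.argmax(s[1:,4]); ys,xs=np.nonzero(l==i); return np.stack([xs,ys],1),s[i]
E
python3 - <<'E'
from m import *
c=cam('wrist')
print('pivot',onz(c,[264.3,228],.060),'tip',onz(c,[265,138.5],.057),'stub',onz(c,[180,227],.08),'hole1',onz(c,[184.5,192],.07))
P,s=blob(c,(24,60,60),(36,255,255),(110,220,160,270)); print('hm',len(P),onz(c,P.mean(0),.068))
P,s=blob(c,(105,100,40),(125,255,255),(120,150,240,280)); h=cv2.convexHull(P.astype(np.int32))[:,0]; W=np.array([onz(c,p,.07)[:2] for p in P]); print('ring bbox px',s)
P,s=blob(c,(0,150,60),(8,255,255),(245,120,285,240)); W=np.array([onz(c,p,.057)[:2] for p in P]);w,v=np.linalg.eigh(np.cov(W.T));print('lever',W.mean(0),np.degrees(np.arctan2(v[1,1],v[0,1])),s)
rel([.515,.178,.09],134)
E
```

```text
pivot [0.56903374 0.12421466 0.06      ] tip [0.50592731 0.19095221 0.057     ] stub [0.50272762 0.0758444  0.08      ] hole1 [0.48394302 0.10241287 0.07      ]
hm 88 [0.48554593 0.01959132 0.068     ]
ring bbox px [ 137  173   94   87 5588]
lever [0.52787689 0.16881511] 133.90982327000404 [ 258  127   16   88 1081]
xyz [0.0058, 0.0034, 0.1414] rot [-0.01, 0.03, -0.4]
```

```bash
python3 -c "
from h import *
st();rel([.5209,.1747,.030],134)"
```

```text
t 3.8 p [0.5165 0.1715 0.2314] yaw 133.6 zax [ 0.    -0.001 -1.   ] F [-0.1 -0.1  0.3] w 0.653 g 0.0 q [ 0.14  0.34 -0.71  1.83  0.26  1.06  0.09]
xyz [-0.0006, 0.0054, 0.2014] rot [-0.01, 0.03, -0.4]
```

```bash
python3 -m crank '[{"delta_rot":[0,0,0],"xyz":[-0.0006,0.0054,0.05],"fingers":-0.3},{"delta_rot":[0,0,-0.4],"xyz":[-0.0006,0.0054,0.1],"fingers":-0.3},{"delta_rot":[0,0,-0.4],"xyz":[-0.0006,0.0054,0.15],"fingers":-0.3},{"delta_rot":[0,0,-0.4],"xyz":[-0.0006,0.0054,0.18],"fingers":-0.3},{"delta_rot":[0,0,-0.4],"xyz":[-0.0006,0.0054,0.20],"fingers":-0.3},{"delta_rot":[0,0,-0.4],"xyz":[-0.0006,0.0054,0.20],"fingers":0.62},{"delta_rot":[0,0,-0.4],"xyz":[-0.0006,0.0054,0.20],"fingers":0.62},{"delta_rot":[0,0,-0.4],"xyz":[-0.0006,0.0054,0.20],"fingers":0.62}]' 20; python3 -c "
from h import *
st()"
```

```text
t: 4.6
eef_pos: [0.5219, 0.1763, 0.0329]
tool_rot: [0.001, 0.39, 0.921, 0.001]
contact_force: [-0.0, -0.3, 1.0]
gripper_width: 0.19
grasp_force: 0.0
t 4.6 p [0.5219 0.1763 0.0329] yaw 134.07 zax [ 0.003  0.001 -1.   ] F [-0.  -0.3  1. ] w 0.19 g 0.0 q [ 0.    0.61 -0.57  1.97  0.5   0.7  -0.11]
```

```bash
python3 -m crank '[{"delta_rot":[0,0,7.5],"xyz":[-0.0006,0.0091,0],"fingers":0.62},{"delta_rot":[0,0,15],"xyz":[-0.0024,0.0181,0],"fingers":0.62},{"delta_rot":[0,0,22.5],"xyz":[-0.0053,0.0268,0],"fingers":0.62},{"delta_rot":[0,0,30],"xyz":[-0.0094,0.035,0],"fingers":0.62},{"delta_rot":[0,0,37.5],"xyz":[-0.0145,0.0426,0],"fingers":0.62},{"delta_rot":[0,0,45],"xyz":[-0.0205,0.0495,0],"fingers":0.62},{"delta_rot":[0,0,52.5],"xyz":[-0.0274,0.0555,0],"fingers":0.62},{"delta_rot":[0,0,60],"xyz":[-0.035,0.0606,0],"fingers":0.62},{"delta_rot":[0,0,67.5],"xyz":[-0.0432,0.0647,0],"fingers":0.62},{"delta_rot":[0,0,75],"xyz":[-0.0519,0.0676,0],"fingers":0.62}]'
python3 - <<'E'
from h import *
st(); pv=np.array([.5695,.1243])
for a in (45,38,31,29): rel([*(pv+.07*np.array([np.cos(np.radians(a)),np.sin(np.radians(a))])),.033],a)
E
```

```text
t: 5.6
eef_pos: [0.6053, 0.186, 0.0327]
tool_rot: [-0.0, 0.871, 0.491, 0.0]
contact_force: [-2.4, -0.0, -1.4]
gripper_width: 0.19
grasp_force: 1.1
t 5.6 p [0.6053 0.186  0.0327] yaw 58.81 zax [-0.     0.001 -1.   ] F [-2.4 -0.  -1.4] w 0.19 g 1.1 q [-0.22  0.66 -0.24  1.78  0.22  0.73 -1.12]
xyz [-0.0033, 0.018, -0.0003] rot [-0.03, -0.03, 13.81]
xyz [-0.0059, 0.0262, -0.0003] rot [-0.03, -0.03, 20.81]
xyz [-0.0094, 0.034, -0.0003] rot [-0.03, -0.03, 27.81]
xyz [-0.0106, 0.0361, -0.0003] rot [-0.03, -0.03, 29.81]
```

```bash
python3 -m crank '[{"delta_rot":[0,0,7],"xyz":[-0.0012,0.009,0],"fingers":0.62},{"delta_rot":[0,0,13.8],"xyz":[-0.0033,0.018,0],"fingers":0.62},{"delta_rot":[0,0,20.8],"xyz":[-0.0059,0.0262,0],"fingers":0.62},{"delta_rot":[0,0,25],"xyz":[-0.008,0.031,0],"fingers":0.62},{"delta_rot":[0,0,27.8],"xyz":[-0.0094,0.034,0],"fingers":0.62},{"delta_rot":[0,0,27.8],"xyz":[-0.0094,0.034,0],"fingers":0.62}]'
python3 - <<'E'
from h import *
st();
E
```

```text
t: 6.2
eef_pos: [0.6287, 0.163, 0.0328]
tool_rot: [-0.002, 0.963, 0.27, 0.0]
contact_force: [-4.6, 3.1, -0.5]
gripper_width: 0.193
grasp_force: 2.7
t 6.2 p [0.6287 0.163  0.0328] yaw 31.33 zax [-0.001  0.003 -1.   ] F [-4.6  3.1 -0.5] w 0.193 g 2.7 q [-0.26  0.67 -0.12  1.75  0.1   0.73 -1.46]
```

```bash
python3 -m crank '[{"delta_rot":[0,0,0],"xyz":[0,0.003,0],"fingers":0.62},{"delta_rot":[0,0,0],"xyz":[0,0.005,0],"fingers":0.62},{"delta_rot":[0,0,0],"xyz":[0,0.005,0],"fingers":0.62}]'
python3 - <<'E'
from h import *
st();
E
```

```text
t: 6.5
eef_pos: [0.6289, 0.1627, 0.0327]
tool_rot: [-0.004, 0.962, 0.272, -0.001]
contact_force: [-10.4, 10.6, 4.1]
gripper_width: 0.192
grasp_force: 7.1
t 6.5 p [0.6289 0.1627 0.0327] yaw 31.59 zax [-0.004  0.007 -1.   ] F [-10.4  10.6   4.1] w 0.192 g 7.1 q [-0.26  0.67 -0.12  1.75  0.1   0.74 -1.45]
```

```bash
python3 -m crank '[{"delta_rot":[0,0,0],"xyz":[0,-0.003,-0.01],"fingers":0.62},{"delta_rot":[0,0,0],"xyz":[0,-0.003,-0.06],"fingers":0.6},{"delta_rot":[0,0,0],"xyz":[0,-0.003,-0.11],"fingers":-0.3},{"delta_rot":[0,0,0],"xyz":[0,-0.003,-0.16],"fingers":-0.3},{"delta_rot":[0,0,0],"xyz":[0,-0.003,-0.17],"fingers":-0.3}]'
python3 - <<'E'
from h import *
st(); rel([.50,-.227,.2],19)
E
```

```text
t: 7.0
eef_pos: [0.6346, 0.16, 0.2105]
tool_rot: [-0.001, 0.963, 0.27, 0.007]
contact_force: [1.0, 0.1, -0.4]
gripper_width: 0.649
grasp_force: 0.0
t 7.0 p [0.6346 0.16   0.2105] yaw 31.29 zax [ 0.013  0.005 -1.   ] F [ 1.   0.1 -0.4] w 0.649 g 0.0 q [-0.25  0.46 -0.13  1.63  0.07  1.04 -1.42]
xyz [-0.3161, 0.2608, 0.0068] rot [0.06, -0.8, 12.29]
```

```bash
python3 -m crank '[{"delta_rot":[0,0,12.3],"xyz":[-0.316,0.261,0],"fingers":-0.3},{"delta_rot":[0,0,12.3],"xyz":[-0.316,0.261,0],"fingers":-0.3},{"delta_rot":[0,0,12.3],"xyz":[-0.316,0.261,0],"fingers":-0.3},{"delta_rot":[0,0,12.3],"xyz":[-0.316,0.261,0],"fingers":-0.3},{"delta_rot":[0,0,12.3],"xyz":[-0.316,0.261,0],"fingers":-0.3},{"delta_rot":[0,0,12.3],"xyz":[-0.316,0.261,0],"fingers":-0.3},{"delta_rot":[0,0,12.3],"xyz":[-0.316,0.261,0],"fingers":-0.3},{"delta_rot":[0,0,12.3],"xyz":[-0.316,0.261,0],"fingers":-0.3},{"delta_rot":[0,0,12.3],"xyz":[-0.316,0.261,0],"fingers":-0.3},{"delta_rot":[0,0,12.3],"xyz":[-0.316,0.261,0],"fingers":-0.3}]'
python3 - <<'E'
from h import *
st(); c=cam('wrist');st(); print(c['origin'])
cv2.imwrite('pics/w2.png',c['img'][:,:,::-1])
for t,z in dict(spanner_head=.02,spanner_grip=.043,pin_left=.024,pin_right=.024).items():
    r=search_frame('wrist',t); print(t,[(round(x['score'],2),np.round(x['pixel']).tolist(),onz(c,x['pixel'],z)[:2].round(4).tolist()) for x in r[:2]])
E
```

```text
t: 8.0
eef_pos: [0.4956, -0.2311, 0.2024]
tool_rot: [0.001, 0.987, 0.163, 0.001]
contact_force: [0.1, -0.3, -0.4]
gripper_width: 0.649
grasp_force: 0.0
t 8.0 p [ 0.4956 -0.2311  0.2024] yaw 18.72 zax [ 0.002 -0.001 -1.   ] F [ 0.1 -0.3 -0.4] w 0.649 g 0.0 q [ 0.29  0.3   0.04  1.9  -0.02  0.94 -0.91]
t 8.05 p [ 0.4966 -0.2287  0.2022] yaw 18.92 zax [ 0.002  0.    -1.   ] F [-0.1  1.   0.4] w 0.65 g 0.0 q [ 0.28  0.3   0.04  1.9  -0.02  0.94 -0.91]
[ 0.5764109  -0.20387093  0.34552674]
spanner_head [(0.56, [258.0, 123.0], [0.5311, -0.2184])]
spanner_grip [(0.95, [262.0, 120.0], [0.5374, -0.2197])]
pin_left [(0.71, [260.0, 120.0], [0.5341, -0.2186])]
pin_right [(0.63, [263.0, 117.0], [0.5382, -0.2206])]
```

View pics/w2.png

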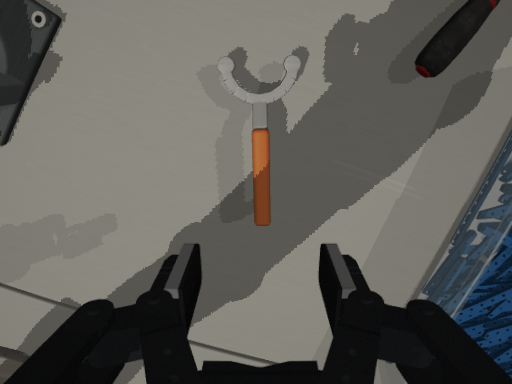

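Run:
```python
from m import *
c=cam('wrist'); st()
a=onz(c,[225.8,65],.024); b=onz(c,[292,62],.024); h=(a+b)/2; d=a-b
print('pins',a,b,'mid',h,'dist',np.hypot(*d[:2]),'yaw',np.degrees(np.arctan2(d[1],d[0]))-90)
P,s=blob(c,(4,120,50),(20,255,255),(235,115,290,235)); W=np.array([onz(c,p,.043)[:2] for p in P]); w,v=np.linalg.eigh(np.cov(W.T)); dd=v[:,1]*np.sign(v[0,1]); t=(W-W.mean(0))@dd
print('handle',s,W.mean(0),np.degrees(np.arctan2(dd[1],dd[0])),'ends',W.mean(0)+dd*t.min(),W.mean(0)+dd*t.max())
m=W.mean(0); print('head from handle',m+dd*.104,'grip75',m+dd*.029)
```

```text
t 8.3 p [ 0.4972 -0.2268  0.2014] yaw 19.18 zax [ 0.     0.001 -1.   ] F [0.6 0.7 0. ] w 0.649 g 0.0 q [ 0.28  0.3   0.04  1.9  -0.02  0.94 -0.91]
pins [ 0.57274522 -0.16853339  0.024     ] [ 0.5946877  -0.22373652  0.024     ] mid [ 0.58371646 -0.19613495  0.024     ] dist 0.05940419400832336 yaw 21.677126536548585
handle [ 257  132   17   97 1585] [ 0.48758288 -0.23584543] 19.93226054614341 ends [ 0.44119375 -0.25266761] [ 0.53002819 -0.2204534 ]
head from handle [ 0.5853529 -0.2003909] grip75 [ 0.51484567 -0.22595907]
```

```bash
python3 -c "
from h import *
rel([.514,-.2245,.014],20.3)"
```

```text
xyz [0.0166, 0.0034, 0.1874] rot [-0.02, -0.03, -1.12]
```

```bash
python3 -m crank '[{"delta_rot":[0,0,-1.1],"xyz":[0.0166,0.0034,0.05],"fingers":-0.3},{"delta_rot":[0,0,-1.1],"xyz":[0.0166,0.0034,0.1],"fingers":-0.3},{"delta_rot":[0,0,-1.1],"xyz":[0.0166,0.0034,0.14],"fingers":-0.3},{"delta_rot":[0,0,-1.1],"xyz":[0.0166,0.0034,0.17],"fingers":-0.3},{"delta_rot":[0,0,-1.1],"xyz":[0.0166,0.0034,0.187],"fingers":-0.3},{"delta_rot":[0,0,-1.1],"xyz":[0.0166,0.0034,0.187],"fingers":0.3},{"delta_rot":[0,0,-1.1],"xyz":[0.0166,0.0034,0.187],"fingers":1},{"delta_rot":[0,0,-1.1],"xyz":[0.0166,0.0034,0.187],"fingers":1},{"delta_rot":[0,0,-1.1],"xyz":[0.0166,0.0034,0.187],"fingers":1},{"delta_rot":[0,0,-1.1],"xyz":[0.0166,0.0034,0.187],"fingers":1}]' 60; python3 -c "
from h import *
st()"
```

```text
t: 9.3
eef_pos: [0.5142, -0.2266, 0.0156]
tool_rot: [0.0, 0.985, 0.175, 0.001]
contact_force: [0.5, 1.4, 4.0]
gripper_width: 0.175
grasp_force: 59.5
t 9.3 p [ 0.5142 -0.2266  0.0156] yaw 20.11 zax [ 0.002 -0.001 -1.   ] F [0.5 1.4 4. ] w 0.175 g 59.5 q [ 0.29  0.59  0.02  1.98 -0.02  0.57 -0.9 ]
```

```bash
python3 -m crank '[{"delta_rot":[0,0,0],"xyz":[0,0,-0.05],"fingers":1},{"delta_rot":[0,0,0],"xyz":[0,0,-0.1],"fingers":1},{"delta_rot":[0,0,0],"xyz":[0,0,-0.14],"fingers":1},{"delta_rot":[0,0,-4],"xyz":[0.003,-0.04,-0.14],"fingers":1},{"delta_rot":[0,0,-8],"xyz":[0.007,-0.09,-0.14],"fingers":1},{"delta_rot":[0,0,-15],"xyz":[0.0208,-0.269,-0.14],"fingers":1},{"delta_rot":[0,0,-15],"xyz":[0.0208,-0.269,-0.14],"fingers":1},{"delta_rot":[0,0,-15],"xyz":[0.0208,-0.269,-0.14],"fingers":1},{"delta_rot":[0,0,-15],"xyz":[0.0208,-0.269,-0.14],"fingers":1},{"delta_rot":[0,0,-15],"xyz":[0.0208,-0.269,-0.14],"fingers":1}]'
python3 -m crank '[{"delta_rot":[0,0,0],"xyz":[0,0,0],"fingers":1},{"delta_rot":[0,0,0],"xyz":[0,0,0],"fingers":1},{"delta_rot":[0,0,0],"xyz":[0,0,0],"fingers":1}]'
python3 - <<'E'
from h import *
st(); c=cam('wrist');st(); print(c['origin'])
cv2.imwrite('pics/w3.png',cv2.resize(c['img'][:,:,::-1],(800,600),interpolation=cv2.INTER_CUBIC))
import pickle; pickle.dump(c,open('w3.pkl','wb'))
E
```

```text
t: 10.3
eef_pos: [0.4389, 0.0376, 0.1547]
tool_rot: [-0.001, 0.952, 0.305, 0.0]
contact_force: [0.4, -0.1, -1.9]
gripper_width: 0.174
grasp_force: 59.2
t: 10.6
eef_pos: [0.4405, 0.0319, 0.1543]
tool_rot: [0.0, 0.954, 0.3, -0.0]
contact_force: [0.1, 0.2, -1.1]
gripper_width: 0.174
grasp_force: 59.2
t 10.6 p [0.4405 0.0319 0.1543] yaw 34.95 zax [ 0. -0. -1.] F [ 0.1  0.2 -1.1] w 0.174 g 59.2 q [-0.08  0.2  -0.15  2.16  0.04  0.78 -1.22]
t 10.65 p [0.4405 0.032  0.1543] yaw 34.96 zax [-0. -0. -1.] F [ 0.8  0.2 -1.9] w 0.178 g 59.2 q [-0.08  0.2  -0.15  2.16  0.04  0.78 -1.22]
[0.51080428 0.08033098 0.29730157]
```

View pics/w3.png

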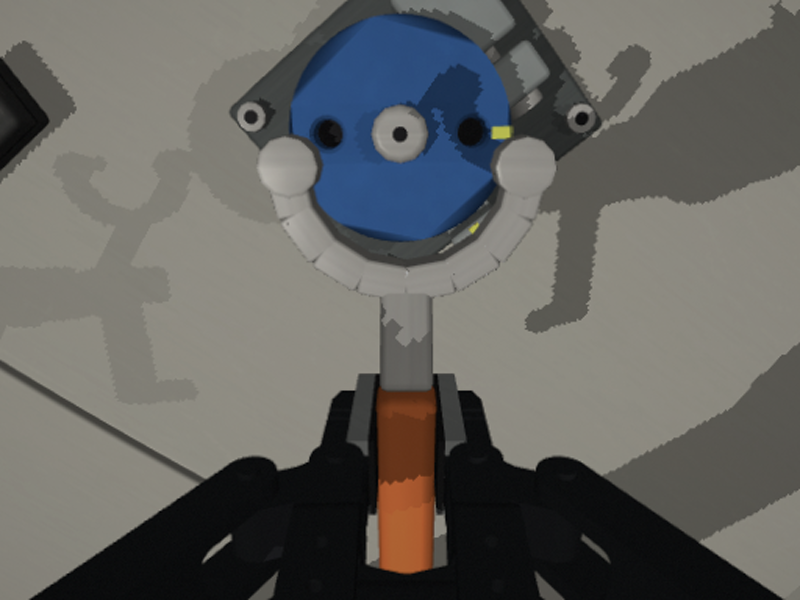

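```bash
cat > pose.py <<'E'
from h import *
def W(c,p,z): return onz(c,[p[0]/1.5625-.18,p[1]/1.5625-.18],z)
def rep(c,h1,h2,stub,p1,p2,tipz):
    a,b=W(c,h1,.07),W(c,h2,.07); d=a-b; m=(a+b)/2
    print('ring mid',m.round(4),'stub',W(c,stub,.08).round(4),'dist',np.hypot(*d[:2]).round(4),'yaw',np.degrees(np.arctan2(d[1],d[0]))-90)
    a,b=W(c,p1,tipz+.024),W(c,p2,tipz+.024); d=a-b; n=(a+b)/2
    print('head',n.round(4),'dist',np.hypot(*d[:2]).round(4),'yaw',np.degrees(np.arctan2(d[1],d[0]))-90,'shift',(m-n)[:2].round(4))
E
python3 - <<'E'
from pose import *; import pickle
c=pickle.load(open('w3.pkl','rb')); rep(c,[329,133],[471,131],[400,134],[290,166],[525,167],.139)
E
```

```text
ring mid [0.5024 0.0773 0.07  ] stub [0.502  0.0769 0.08  ] dist 0.0587 yaw 35.69538329416589
head [0.5001 0.0723 0.163 ] dist 0.0586 yaw 34.70696968384367 shift [0.0022 0.005 ]
```

```bash
python3 -m crank '[{"delta_rot":[0,0,-1],"xyz":[0.0047,-0.0015,0.02],"fingers":1},{"delta_rot":[0,0,-1],"xyz":[0.0047,-0.0015,0.04],"fingers":1},{"delta_rot":[0,0,-1],"xyz":[0.0047,-0.0015,0.054],"fingers":1},{"delta_rot":[0,0,-1],"xyz":[0.0047,-0.0015,0.054],"fingers":1},{"delta_rot":[0,0,-1],"xyz":[0.0047,-0.0015,0.054],"fingers":1},{"delta_rot":[0,0,-1],"xyz":[0.0047,-0.0015,0.054],"fingers":1}]'
python3 - <<'E'
from h import *
st(); c=cam('wrist'); print(c['origin'])
cv2.imwrite('pics/w4.png',cv2.resize(c['img'][:,:,::-1],(800,600),interpolation=cv2.INTER_CUBIC))
import pickle; pickle.dump(c,open('w4.pkl','wb'))
E
```

```text
t: 11.25
eef_pos: [0.444, 0.037, 0.101]
tool_rot: [0.0, 0.951, 0.309, 0.001]
contact_force: [0.2, 0.3, -1.1]
gripper_width: 0.18
grasp_force: 59.2
t 11.25 p [0.444 0.037 0.101] yaw 36.05 zax [ 0.001  0.    -1.   ] F [ 0.2  0.3 -1.1] w 0.18 g 59.2 q [-0.09  0.3  -0.15  2.19  0.07  0.65 -1.24]
[0.51313771 0.08667119 0.24415874]
```

View pics/w4.png

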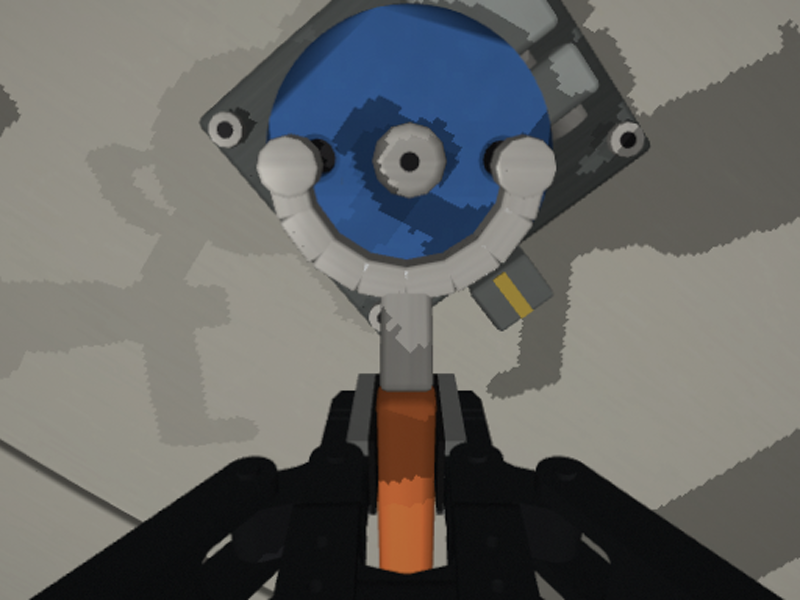

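Run:
```python
from pose import *; import pickle
c=pickle.load(open('w4.pkl','rb'))
for tz in (.083,.0855,.088):
    rep(c,[270,163],[552,163],[409.5,161],[290,166],[525,165.5],tz)
# where must discs sit in pixel when in register? fixed in image; axis line pixel at various z for stub centre
s=W(c,[409.5,161],.08)
print([ (z,(1.5625*(np.array(proj(c,[s[0],s[1],z]))+.18)).round(1)) for z in (.07,.08,.1095)])
a=c['rotation']; print(np.array(a))
```

```text
ring mid [0.5014 0.0758 0.07  ] stub [0.502 0.077 0.08 ] dist 0.0912 yaw 36.06728647615965
head [0.5027 0.0784 0.107 ] dist 0.0598 yaw 36.17075661006395 shift [-0.0014 -0.0026]
ring mid [0.5014 0.0758 0.07  ] stub [0.502 0.077 0.08 ] dist 0.0912 yaw 36.06728647615965
head [0.5029 0.0786 0.1095] dist 0.0587 yaw 36.170756610063904 shift [-0.0015 -0.0028]
ring mid [0.5014 0.0758 0.07  ] stub [0.502 0.077 0.08 ] dist 0.0912 yaw 36.06728647615965
head [0.5031 0.0787 0.112 ] dist 0.0576 yaw 36.17075661006395 shift [-0.0017 -0.0029]
[(0.07, array([409.3, 158.2])), (0.08, array([409.5, 161. ])), (0.1095, array([410.4, 171.7]))]
[ 0.87893388 -0.14737902  0.07438739 -0.44746081]
```

```bash
python3 -m crank '[{"delta_rot":[0,0,0],"xyz":[-0.0013,0.0007,0.0],"fingers":1},{"delta_rot":[0,0,0],"xyz":[-0.0013,0.0007,0.005],"fingers":1},{"delta_rot":[0,0,0],"xyz":[-0.0013,0.0007,0.01],"fingers":1},{"delta_rot":[0,0,0],"xyz":[-0.0013,0.0007,0.013],"fingers":1},{"delta_rot":[0,0,0],"xyz":[-0.0013,0.0007,0.016],"fingers":1},{"delta_rot":[0,0,0],"xyz":[-0.0013,0.0007,0.019],"fingers":1},{"delta_rot":[0,0,0],"xyz":[-0.0013,0.0007,0.019],"fingers":1}]'
python3 -c "
from h import *
st()"
```

```text
t: 12.0
eef_pos: [0.4423, 0.0358, 0.0808]
tool_rot: [-0.0, 0.951, 0.31, -0.0]
contact_force: [0.1, 0.1, -2.1]
gripper_width: 0.179
grasp_force: 59.2
t 12.0 p [0.4423 0.0358 0.0808] yaw 36.1 zax [-0.001 -0.    -1.   ] F [ 0.1  0.1 -2.1] w 0.179 g 59.2 q [-0.1   0.33 -0.15  2.21  0.08  0.6  -1.24]
```

```bash
python3 -m crank '[{"delta_rot":[0,0,0],"xyz":[0,0,0.002],"fingers":1},{"delta_rot":[0,0,0],"xyz":[0,0,0.0035],"fingers":1},{"delta_rot":[0,0,0],"xyz":[0,0,0.005],"fingers":1},{"delta_rot":[0,0,0],"xyz":[0,0,0.005],"fingers":1}]'
python3 - <<'E'
from h import *
st(); c=cam('wrist'); print(c['origin'])
cv2.imwrite('pics/w5.png',c['img'][:,:,::-1])
E
```

```text
t: 12.4
eef_pos: [0.4425, 0.0358, 0.0761]
tool_rot: [-0.0, 0.951, 0.31, -0.0]
contact_force: [0.0, -0.5, -2.4]
gripper_width: 0.174
grasp_force: 59.2
t 12.4 p [0.4425 0.0358 0.0761] yaw 36.1 zax [-0. -0. -1.] F [ 0.  -0.5 -2.4] w 0.174 g 59.2 q [-0.1   0.34 -0.14  2.21  0.09  0.59 -1.25]
[0.5118616  0.08559588 0.21913226]
```

View pics/w5.png

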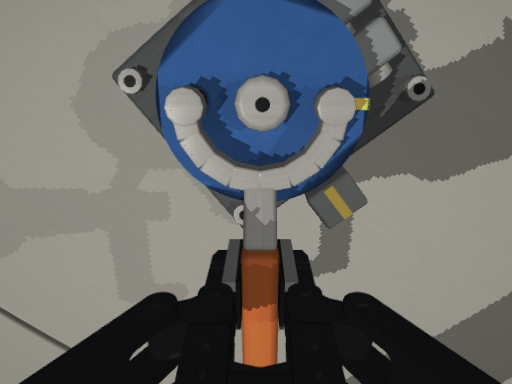

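```bash
python3 -m crank '[{"delta_rot":[0,0,5],"xyz":[0.0004,-0.0063,0],"fingers":1},{"delta_rot":[0,0,10],"xyz":[0.0013,-0.0126,0],"fingers":1},{"delta_rot":[0,0,15],"xyz":[0.0027,-0.0187,0],"fingers":1},{"delta_rot":[0,0,20],"xyz":[0.0047,-0.0247,0],"fingers":1},{"delta_rot":[0,0,25],"xyz":[0.0072,-0.0305,0],"fingers":1},{"delta_rot":[0,0,30],"xyz":[0.0102,-0.0361,0],"fingers":1},{"delta_rot":[0,0,35],"xyz":[0.0137,-0.0414,0],"fingers":1},{"delta_rot":[0,0,40],"xyz":[0.0176,-0.0464,0],"fingers":1},{"delta_rot":[0,0,45],"xyz":[0.0219,-0.051,0],"fingers":1},{"delta_rot":[0,0,45],"xyz":[0.0219,-0.051,0],"fingers":1}]' 80
python3 - <<'E'
from h import *
st(); c=cam('wrist'); print(c['origin']); 
import pickle; pickle.dump(c,open('w6.pkl','wb'))
cv2.imwrite('pics/w6.png',cv2.resize(c['img'][:,:,::-1],(800,600),interpolation=cv2.INTER_CUBIC))
E
```

```text
t: 13.45
eef_pos: [0.4309, 0.0894, 0.0764]
tool_rot: [0.0, 0.997, -0.079, 0.001]
contact_force: [1.3, -3.2, -1.1]
gripper_width: 0.17
grasp_force: 82.7
t 13.45 p [0.4309 0.0894 0.0764] yaw -9.07 zax [ 0.001 -0.001 -1.   ] F [ 1.3 -3.2 -1.1] w 0.17 g 82.7 q [-0.37  0.33  0.03  2.23 -0.01  0.58 -2.06]
[0.51523771 0.07623416 0.21952179]
```

View pics/w6.png

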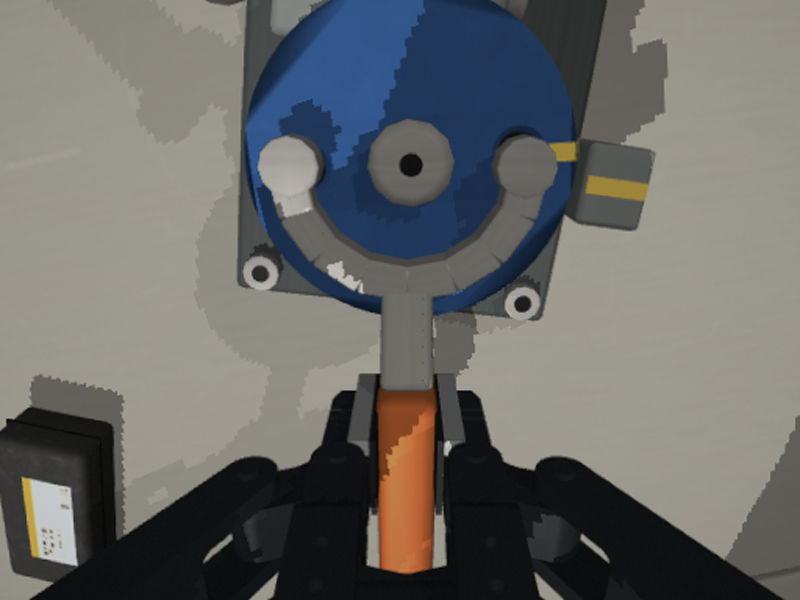

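```bash
cat > ang.py <<'E'
from pose import *
def yel(c,roi):
    hsv=cv2.cvtColor(c['img'],cv2.COLOR_RGB2HSV); m=cv2.inRange(hsv,(20,110,70),(36,255,255)); k=np.zeros_like(m); x0,y0,x1,y1=[int(v/1.5625) for v in roi]; k[y0:y1,x0:x1]=m[y0:y1,x0:x1]
    n,l,s,ce=cv2.connectedComponentsWithStats(k); out=[]
    for i in range(1,n):
        if s[i,4]>6: out.append((ce[i],s[i,4]))
    return out
def ang(c,stub,roi):
    C=W(c,stub,.08)[:2]; print('C',C.round(4))
    for p,n in yel(c,roi):
        for z in (.068,.07):
            v=onz(c,p,z)[:2]-C; print(n,np.round(p*1.5625+.3),z,'r',np.hypot(*v).round(4),'ang',np.degrees(np.arctan2(v[1],v[0])).round(2))
E
python3 - <<'E'
from ang import *; import pickle
c=pickle.load(open('w6.pkl','rb')); ang(c,[411,164],(520,100,680,250))
E
```

```text
C [0.502  0.0769]
171 [565. 151.] 0.068 r 0.0432 ang -95.41
171 [565. 151.] 0.07 r 0.0427 ang -95.18
450 [616. 188.] 0.068 r 0.0595 ang -106.18
450 [616. 188.] 0.07 r 0.0586 ang -106.02
```

```bash
python3 -m crank '[{"delta_rot":[0,0,4],"xyz":[0.0003,-0.005,0],"fingers":1},{"delta_rot":[0,0,8],"xyz":[0.0008,-0.0101,0],"fingers":1},{"delta_rot":[0,0,10],"xyz":[0.0013,-0.0126,0],"fingers":1},{"delta_rot":[0,0,10.8],"xyz":[0.0015,-0.0136,0],"fingers":1},{"delta_rot":[0,0,10.8],"xyz":[0.0015,-0.0136,0],"fingers":1},{"delta_rot":[0,0,10.8],"xyz":[0.0015,-0.0136,0],"fingers":1}]'
python3 - <<'E'
from ang import *
st(); c=cam('wrist'); 
import pickle; pickle.dump(c,open('w7.pkl','wb'))
C=np.array([.502,.0769,.08]); s=1.5625*(np.array(proj(c,C))+.18); print(s)
ang(c,s,(500,80,720,300))
E
```

```text
t: 14.1
eef_pos: [0.4343, 0.102, 0.0764]
tool_rot: [0.0, 0.985, -0.171, 0.0]
contact_force: [1.7, -4.5, -1.8]
gripper_width: 0.173
grasp_force: 82.7
t 14.1 p [0.4343 0.102  0.0764] yaw -19.72 zax [ 0.001 -0.001 -1.   ] F [ 1.7 -4.5 -1.8] w 0.173 g 82.7 q [-0.43  0.34  0.07  2.22 -0.04  0.58 -2.25]
[410.36812036 163.78318222]
C [0.502  0.0769]
474 [621. 149.] 0.068 r 0.0594 ang -106.29
474 [621. 149.] 0.07 r 0.0586 ang -106.12
176 [564. 150.] 0.068 r 0.0432 ang -105.65
176 [564. 150.] 0.07 r 0.0426 ang -105.42
```

```bash
python3 -m crank '[{"delta_rot":[0,0,0.9],"xyz":[0,-0.0011,0],"fingers":1},{"delta_rot":[0,0,0.9],"xyz":[0,-0.0011,0],"fingers":1},{"delta_rot":[0,0,0.9],"xyz":[0,-0.0011,0],"fingers":1}]'
python3 - <<'E'
from ang import *
st(); c=cam('wrist'); 
C=np.array([.502,.0769,.08]); s=1.5625*(np.array(proj(c,C))+.18); print(s)
ang(c,s,(500,80,720,300))
E
```

```text
t: 14.45
eef_pos: [0.4347, 0.1029, 0.0764]
tool_rot: [0.0, 0.984, -0.179, 0.0]
contact_force: [1.9, -4.3, -1.5]
gripper_width: 0.17
grasp_force: 82.7
t 14.45 p [0.4347 0.1029 0.0764] yaw -20.63 zax [ 0.001 -0.001 -1.   ] F [ 1.9 -4.3 -1.5] w 0.17 g 82.7 q [-0.44  0.34  0.07  2.22 -0.04  0.58 -2.26]
[410.22738907 163.76820079]
C [0.502  0.0769]
473 [621. 145.] 0.068 r 0.0594 ang -106.26
473 [621. 145.] 0.07 r 0.0587 ang -106.09
179 [564. 149.] 0.068 r 0.0433 ang -106.53
179 [564. 149.] 0.07 r 0.0427 ang -106.3
```

```bash
python3 -m crank '[{"delta_rot":[0,0,-2],"xyz":[0.0,0.0025,0],"fingers":1},{"delta_rot":[0,0,-3.6],"xyz":[0.0001,0.0045,0],"fingers":1},{"delta_rot":[0,0,-3.6],"xyz":[0.0001,0.0045,-0.004],"fingers":1},{"delta_rot":[0,0,-3.6],"xyz":[0.0001,0.0045,-0.01],"fingers":1},{"delta_rot":[0,0,-3.6],"xyz":[0.0001,0.0045,-0.025],"fingers":1},{"delta_rot":[0,0,-3.6],"xyz":[0.0001,0.0045,-0.06],"fingers":1},{"delta_rot":[0,0,-3.6],"xyz":[0.0001,0.0045,-0.08],"fingers":1},{"delta_rot":[0,0,-3.6],"xyz":[0.0001,0.0045,-0.08],"fingers":1}]'
python3 - <<'E'
from ang import *
st(); c=cam('wrist'); 
C=np.array([.502,.0769,.08]); s=1.5625*(np.array(proj(c,C))+.18); print(s)
ang(c,s,(440,60,680,300))
cv2.imwrite('pics/w8.png',cv2.resize(c['img'][:,:,::-1],(800,600),interpolation=cv2.INTER_CUBIC))
rel([.5142,-.2266,.156],20)
E
```

```text
t: 15.3
eef_pos: [0.4347, 0.1011, 0.1593]
tool_rot: [-0.002, 0.989, -0.148, 0.003]
contact_force: [1.1, 0.1, -2.2]
gripper_width: 0.174
grasp_force: 82.8
t 15.3 p [0.4347 0.1011 0.1593] yaw -17.0 zax [ 0.006  0.003 -1.   ] F [ 1.1  0.1 -2.2] w 0.174 g 82.8 q [-0.43  0.19  0.07  2.16 -0.02  0.78 -2.22]
[416.09932185 147.0201726 ]
C [0.502  0.0769]
125 [560. 144.] 0.068 r 0.0625 ang -105.95
125 [560. 144.] 0.07 r 0.0619 ang -105.84
xyz [0.1727, 0.2895, 0.0014] rot [-0.09, -0.2, -36.99]
```

View pics/w8.png

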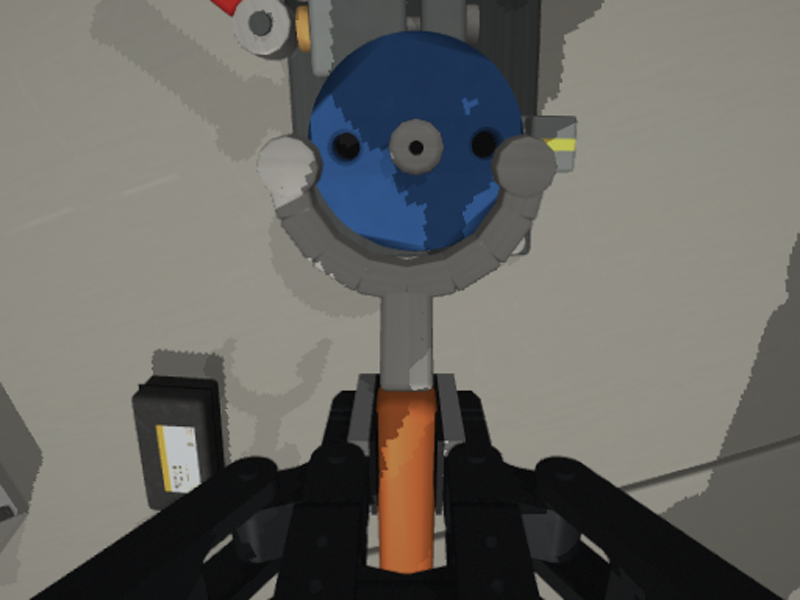

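```bash
python3 -m crank '[{"delta_rot":[0,0,-37],"xyz":[0.1727,0.2895,0],"fingers":1},{"delta_rot":[0,0,-37],"xyz":[0.1727,0.2895,0],"fingers":1},{"delta_rot":[0,0,-37],"xyz":[0.1727,0.2895,0],"fingers":1},{"delta_rot":[0,0,-37],"xyz":[0.1727,0.2895,0],"fingers":1},{"delta_rot":[0,0,-37],"xyz":[0.1727,0.2895,0],"fingers":1},{"delta_rot":[0,0,-37],"xyz":[0.1727,0.2895,0],"fingers":1},{"delta_rot":[0,0,-37],"xyz":[0.1727,0.2895,0],"fingers":1},{"delta_rot":[0,0,-37],"xyz":[0.1727,0.2895,0],"fingers":1},{"delta_rot":[0,0,-37],"xyz":[0.1727,0.2895,0],"fingers":1},{"delta_rot":[0,0,-37],"xyz":[0.1727,0.2895,0],"fingers":1}]'
python3 - <<'E'
from h import *
st(); rel([.5142,-.2266,.0165],20)
E
```

```text
t: 16.35
eef_pos: [0.5123, -0.2272, 0.1547]
tool_rot: [-0.001, 0.985, 0.173, -0.001]
contact_force: [0.6, 0.9, -2.4]
gripper_width: 0.172
grasp_force: 82.7
t 16.35 p [ 0.5123 -0.2272  0.1547] yaw 19.92 zax [-0.003  0.001 -1.   ] F [ 0.6  0.9 -2.4] w 0.172 g 82.7 q [ 0.19  0.38  0.15  1.91 -0.07  0.86 -0.85]
xyz [0.0023, 0.0003, 0.1382] rot [-0.11, 0.12, -0.08]
```

```bash
python3 -m crank '[{"delta_rot":[0,0,0],"xyz":[0.002,0,0.05],"fingers":1},{"delta_rot":[0,0,0],"xyz":[0.002,0,0.1],"fingers":1},{"delta_rot":[0,0,0],"xyz":[0.002,0,0.125],"fingers":1},{"delta_rot":[0,0,0],"xyz":[0.002,0,0.133],"fingers":1},{"delta_rot":[0,0,0],"xyz":[0.002,0,0.137],"fingers":1},{"delta_rot":[0,0,0],"xyz":[0.002,0,0.139],"fingers":1},{"delta_rot":[0,0,0],"xyz":[0.002,0,0.139],"fingers":1}]'
python3 - <<'E'
from h import *
st()
E
```

```text
t: 17.05
eef_pos: [0.5161, -0.2268, 0.0185]
tool_rot: [0.0, 0.985, 0.174, 0.001]
contact_force: [0.6, 0.4, -1.7]
gripper_width: 0.17
grasp_force: 82.6
t 17.05 p [ 0.5161 -0.2268  0.0185] yaw 20.01 zax [ 0.002 -0.001 -1.   ] F [ 0.6  0.4 -1.7] w 0.17 g 82.6 q [ 0.22  0.59  0.11  1.98 -0.11  0.58 -0.82]
```

```bash
python3 -m crank '[{"delta_rot":[0,0,0],"xyz":[0,0,0.0015],"fingers":1},{"delta_rot":[0,0,0],"xyz":[0,0,0.003],"fingers":1},{"delta_rot":[0,0,0],"xyz":[0,0,0.003],"fingers":1}]'
python3 - <<'E'
from h import *
st()
E
```

```text
t: 17.35
eef_pos: [0.5159, -0.227, 0.0156]
tool_rot: [0.0, 0.985, 0.174, 0.001]
contact_force: [-0.8, 0.3, 5.6]
gripper_width: 0.172
grasp_force: 83.9
t 17.35 p [ 0.5159 -0.227   0.0156] yaw 19.99 zax [ 0.002 -0.    -1.   ] F [-0.8  0.3  5.6] w 0.172 g 83.9 q [ 0.22  0.59  0.11  1.98 -0.12  0.57 -0.81]
```

```bash
python3 -m crank '[{"delta_rot":[0,0,0],"xyz":[0,0,0],"fingers":0.3},{"delta_rot":[0,0,0],"xyz":[0,0,0],"fingers":-0.3},{"delta_rot":[0,0,0],"xyz":[0,0,0],"fingers":-0.3},{"delta_rot":[0,0,0],"xyz":[0,0,0],"fingers":-0.3},{"delta_rot":[0,0,0],"xyz":[0,0,-0.02],"fingers":-0.3},{"delta_rot":[0,0,0],"xyz":[0,0,-0.06],"fingers":-0.3},{"delta_rot":[0,0,0],"xyz":[0,0,-0.11],"fingers":-0.3},{"delta_rot":[0,0,0],"xyz":[0,0,-0.16],"fingers":-0.3},{"delta_rot":[0,0,0],"xyz":[0,0,-0.19],"fingers":-0.3},{"delta_rot":[0,0,0],"xyz":[0,0,-0.19],"fingers":-0.3}]' 20
python3 - <<'E'
from m import *
st(); rel([.6278,.163,.205],33.6)
c=cam('wrist'); P,s=blob(c,(4,120,50),(20,255,255),(220,50,300,260)); W=np.array([onz(c,p,.043)[:2] for p in P]); w,v=np.linalg.eigh(np.cov(W.T)); dd=v[:,1]*np.sign(v[0,1]); t=(W-W.mean(0))@dd
print('handle',s,W.mean(0),np.degrees(np.arctan2(dd[1],dd[0])),t.max()-t.min())
E
```

```text
t: 18.35
eef_pos: [0.5179, -0.2279, 0.2094]
tool_rot: [0.002, 0.985, 0.173, 0.004]
contact_force: [-0.0, 0.1, -0.8]
gripper_width: 0.655
grasp_force: 0.0
t 18.35 p [ 0.5179 -0.2279  0.2094] yaw 19.97 zax [ 0.009 -0.003 -1.   ] F [-0.   0.1 -0.8] w 0.655 g 0.0 q [ 0.17  0.32  0.17  1.86 -0.06  0.96 -0.86]
xyz [0.2368, -0.3299, 0.0044] rot [0.36, -0.39, -13.63]
handle [ 249  150   17   93 1463] [ 0.48987473 -0.23677772] 19.752121520841378 0.09557347990284693
```

```bash
python3 -m crank '[{"delta_rot":[0,0,-13.6],"xyz":[0.237,-0.33,0],"fingers":-0.3},{"delta_rot":[0,0,-13.6],"xyz":[0.237,-0.33,0],"fingers":-0.3},{"delta_rot":[0,0,-13.6],"xyz":[0.237,-0.33,0],"fingers":-0.3},{"delta_rot":[0,0,-13.6],"xyz":[0.237,-0.33,0],"fingers":-0.3},{"delta_rot":[0,0,-13.6],"xyz":[0.237,-0.33,0],"fingers":-0.3},{"delta_rot":[0,0,-13.6],"xyz":[0.237,-0.33,0],"fingers":-0.3},{"delta_rot":[0,0,-13.6],"xyz":[0.237,-0.33,0],"fingers":-0.3},{"delta_rot":[0,0,-13.6],"xyz":[0.237,-0.33,0],"fingers":-0.3},{"delta_rot":[0,0,-13.6],"xyz":[0.237,-0.33,0],"fingers":-0.3},{"delta_rot":[0,0,-13.6],"xyz":[0.237,-0.33,0],"fingers":-0.3}]'
python3 - <<'E'
from m import *
c=cam('wrist'); c=cam('wrist')
st(); P,s=blob(c,(0,150,60),(8,255,255),(200,60,320,300)); W=np.array([onz(c,p,.057)[:2] for p in P]);w,v=np.linalg.eigh(np.cov(W.T));print('lever',W.mean(0),np.degrees(np.arctan2(v[1,1],v[0,1])),s)
rel([.6278,.163,.031],33.6)
E
```

```text
t: 19.4
eef_pos: [0.6238, 0.1668, 0.2021]
tool_rot: [-0.0, 0.957, 0.291, -0.002]
contact_force: [-0.4, -1.0, 0.4]
gripper_width: 0.648
grasp_force: 0.0
t 19.5 p [0.6243 0.1624 0.2029] yaw 33.51 zax [-0.002 -0.002 -1.   ] F [ 0.3 -0.9  0.5] w 0.649 g 0.0 q [-0.34  0.46 -0.01  1.66  0.01  1.03 -1.34]
lever [0.62095153 0.15919102] -146.33612987190622 [ 253  130   18   96 1216]
xyz [0.0037, 0.0014, 0.1719] rot [0.02, 0.16, -0.09]
```

```bash
python3 -m crank '[{"delta_rot":[0,0,0],"xyz":[0.0037,0.0014,0.05],"fingers":-0.3},{"delta_rot":[0,0,0],"xyz":[0.0037,0.0014,0.1],"fingers":-0.3},{"delta_rot":[0,0,0],"xyz":[0.0037,0.0014,0.15],"fingers":-0.3},{"delta_rot":[0,0,0],"xyz":[0.0037,0.0014,0.172],"fingers":-0.3},{"delta_rot":[0,0,0],"xyz":[0.0037,0.0014,0.172],"fingers":-0.3},{"delta_rot":[0,0,0],"xyz":[0.0037,0.0014,0.172],"fingers":0.62},{"delta_rot":[0,0,0],"xyz":[0.0037,0.0014,0.172],"fingers":0.62},{"delta_rot":[0,0,0],"xyz":[0.0037,0.0014,0.172],"fingers":0.62}]' 20
python3 - <<'E'
from h import *
st()
E
```

```text
t: 20.3
eef_pos: [0.6303, 0.1653, 0.0346]
tool_rot: [0.0, 0.957, 0.289, 0.002]
contact_force: [-0.0, 0.1, -0.3]
gripper_width: 0.191
grasp_force: 0.0
t 20.3 p [0.6303 0.1653 0.0346] yaw 33.56 zax [ 0.004  0.001 -1.   ] F [-0.   0.1 -0.3] w 0.191 g 0.0 q [-0.34  0.66 -0.02  1.75  0.02  0.73 -1.35]
```

```bash
python3 -m crank '[{"delta_rot":[0,0,-7.5],"xyz":[-0.0006,-0.0095,0],"fingers":0.62},{"delta_rot":[0,0,-15],"xyz":[-0.0025,-0.0189,0],"fingers":0.62},{"delta_rot":[0,0,-22.5],"xyz":[-0.0056,-0.0279,0],"fingers":0.62},{"delta_rot":[0,0,-30],"xyz":[-0.0098,-0.0365,0],"fingers":0.62},{"delta_rot":[0,0,-37.5],"xyz":[-0.0151,-0.0444,0],"fingers":0.62},{"delta_rot":[0,0,-45],"xyz":[-0.0214,-0.0516,0],"fingers":0.62},{"delta_rot":[0,0,-52.5],"xyz":[-0.0286,-0.0579,0],"fingers":0.62},{"delta_rot":[0,0,-60],"xyz":[-0.0365,-0.0632,0],"fingers":0.62},{"delta_rot":[0,0,-67.5],"xyz":[-0.0451,-0.0674,0],"fingers":0.62},{"delta_rot":[0,0,-75],"xyz":[-0.0541,-0.0705,0],"fingers":0.62}]'
python3 - <<'E'
from h import *
st(); pv=np.array([.5695,.1243])
for a in (116,123,130,136,139): rel([*(pv+.072*np.array([np.cos(np.radians(a)),np.sin(np.radians(a))])),.034],a)
E
```

```text
t: 21.3
eef_pos: [0.5466, 0.1949, 0.0343]
tool_rot: [0.002, 0.581, 0.814, 0.002]
contact_force: [2.9, 0.2, 0.1]
gripper_width: 0.191
grasp_force: 1.1
t 21.3 p [0.5466 0.1949 0.0343] yaw 108.9 zax [ 0.005  0.002 -1.   ] F [2.9 0.2 0.1] w 0.191 g 1.1 q [-0.18  0.6  -0.36  1.91  0.32  0.68 -0.4 ]
xyz [-0.0028, -0.0101, 0.0003] rot [0.31, 0.02, -7.1]
xyz [-0.0044, -0.0187, 0.0002] rot [0.31, 0.04, -14.1]
xyz [-0.0071, -0.0271, 0.0002] rot [0.3, 0.06, -21.1]
xyz [-0.0101, -0.034, 0.0002] rot [0.3, 0.07, -27.1]
xyz [-0.0119, -0.0373, 0.0001] rot [0.3, 0.08, -30.1]
```

```bash
python3 -m crank '[{"delta_rot":[0,0,-7],"xyz":[-0.0028,-0.0101,0],"fingers":0.62},{"delta_rot":[0,0,-14],"xyz":[-0.0044,-0.0187,0],"fingers":0.62},{"delta_rot":[0,0,-21],"xyz":[-0.0071,-0.0271,0],"fingers":0.62},{"delta_rot":[0,0,-25],"xyz":[-0.009,-0.032,0],"fingers":0.62},{"delta_rot":[0,0,-26],"xyz":[-0.0105,-0.035,0],"fingers":0.62},{"delta_rot":[0,0,-26],"xyz":[-0.0115,-0.0373,0],"fingers":0.62},{"delta_rot":[0,0,-26],"xyz":[-0.0115,-0.0373,0],"fingers":0.62}]'
python3 - <<'E'
from h import *
st()
E
```

```text
t: 22.0
eef_pos: [0.5177, 0.1748, 0.0345]
tool_rot: [0.003, 0.386, 0.922, 0.005]
contact_force: [9.6, 7.3, -7.0]
gripper_width: 0.186
grasp_force: 5.9
t 22.0 p [0.5177 0.1748 0.0345] yaw 134.55 zax [ 0.01   0.007 -1.   ] F [ 9.6  7.3 -7. ] w 0.186 g 5.9 q [-0.07  0.58 -0.47  1.99  0.42  0.66 -0.03]
```

Pressed against the stop; one more small push to confirm, then retract and inspect.

```bash
python3 -m crank '[{"delta_rot":[0,0,0],"xyz":[0,-0.003,0],"fingers":0.62},{"delta_rot":[0,0,0],"xyz":[0,-0.005,0],"fingers":0.62},{"delta_rot":[0,0,0],"xyz":[0,-0.005,0],"fingers":0.62}]'; python3 -c "
from h import *
st()"
python3 -m crank '[{"delta_rot":[0,0,0],"xyz":[0,0.007,0],"fingers":0.62},{"delta_rot":[0,0,0],"xyz":[0,0.007,0],"fingers":0.5},{"delta_rot":[0,0,0],"xyz":[0,0.007,-0.03],"fingers":0.5},{"delta_rot":[0,0,0],"xyz":[0,0.007,-0.08],"fingers":-0.3},{"delta_rot":[0,0,0],"xyz":[0,0.007,-0.13],"fingers":-0.3},{"delta_rot":[0,0,0],"xyz":[0,0.007,-0.18],"fingers":-0.3},{"delta_rot":[0,0,0],"xyz":[0,0.007,-0.2],"fingers":-0.3},{"delta_rot":[0,0,0],"xyz":[0,0.007,-0.2],"fingers":-0.3},{"delta_rot":[0,0,0],"xyz":[0,0.007,-0.2],"fingers":-0.3}]'
python3 - <<'E'
from m import *; from ang import yel,W
st(); c=cam('wrist'); P,s=blob(c,(0,150,60),(8,255,255),(200,60,320,300)); Q=np.array([onz(c,p,.057)[:2] for p in P]);w,v=np.linalg.eigh(np.cov(Q.T));print('lever',Q.mean(0),np.degrees(np.arctan2(v[1,1],v[0,1])),s)
C=np.array([.502,.0769])
for p,n in yel(c,(100,200,420,480)):
    x=onz(c,p,.069)[:2]-C; print(n,p.round(1),np.hypot(*x).round(4),np.degrees(np.arctan2(x[1],x[0])).round(2))
cv2.imwrite('pics/fw.png',c['img'][:,:,::-1]); a=c['img']
t=cam('top')['img'][110:290,130:370]; 
a=np.hstack([cv2.resize(a,(400,300)),cv2.resize(t,(400,300),interpolation=cv2.INTER_CUBIC)]); cv2.imwrite('pics/fin.png',a[:,:,::-1])
E
```

```text
t: 22.3
eef_pos: [0.5175, 0.1747, 0.0353]
tool_rot: [0.005, 0.386, 0.923, 0.009]
contact_force: [18.5, 15.2, -14.9]
gripper_width: 0.189
grasp_force: 11.4
t 22.3 p [0.5175 0.1747 0.0353] yaw 134.62 zax [ 0.016  0.013 -1.   ] F [ 18.5  15.2 -14.9] w 0.189 g 11.4 q [-0.06  0.57 -0.48  2.    0.42  0.64 -0.03]
t: 23.2
eef_pos: [0.5139, 0.1718, 0.2322]
tool_rot: [0.0, 0.386, 0.922, -0.001]
contact_force: [-0.3, 0.6, -1.1]
gripper_width: 0.651
grasp_force: 0.0
t 23.2 p [0.5139 0.1718 0.2322] yaw 134.53 zax [-0.    -0.001 -1.   ] F [-0.3  0.6 -1.1] w 0.651 g 0.0 q [ 0.06  0.32 -0.6   1.84  0.21  1.05  0.15]
lever [0.52750183 0.16904194] 133.85005210441682 [ 260  129   16   88 1043]
31 [148.8 240.3] 0.0432 -105.61
72 [136.1 246.7] 0.0593 -106.15
```

View pics/fin.png

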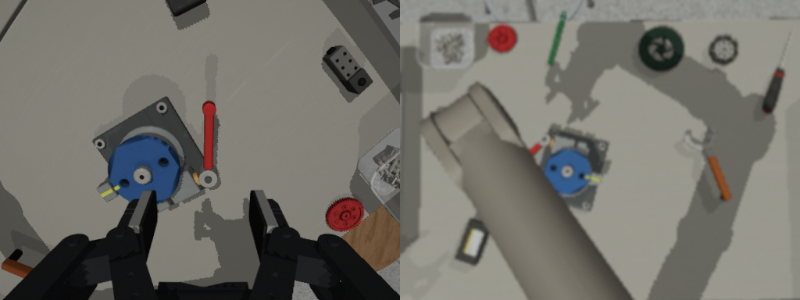

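The final picture shows the lever closed at 133.85°, within 0.1° of its starting closed angle. The two yellow marks are in line to about 0.5° at the lower left of the ring. The spanner stands clear on the bench at the right, and the wheels, motor and battery pack look unmoved.

```bash
python3 -c "
from station import job
print(job.hand_in())"
```

```text
the job is handed in; nothing more can be done
None
```

The job is handed in at about 23 s: the ring's mark is lined up to within about 0.5°, the spanner stands pins down clear of the fixture, and the red lever is fully closed again; no verdict was returned.

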